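# Set the play-time timer to the bedtime line

## Robot

A 6-joint arm with a two-finger parallel gripper is mounted at the origin on the work surface. World frame = base frame: x ahead of the robot, y to its left, z up, the work surface at z = 0. Lengths are in mm, angles in rad, forces in N, time in s.
With the tool pointing down it reaches from about 325 to 875 mm from the base axis. Payload 4.4 kg.
Tool frame: the origin (TCP) lies on the centre line of the jaws, within the pads' length; the fingertips stand ahead of it and the grasp point (between the pads) lies 6 mm ahead of it (ctrl.tcp_to_tips is the z of the fingertips in the tool frame, in mm); z points along the fingers, y is the direction in which the jaws open and shut (so a half turn about z gives the same grasp; the last joint's range is limited). The gripper opens to 85 mm and grips with 20 to 120 N. Pads are 22 mm wide; open, the fingers measure 114 mm over their backs; the gripper's body (76 mm by 85 mm) begins 54 mm behind the grasp point. The pads swing forward as they close: fully open they stand 13 mm farther back than shut.
Start: joints at [-1.444, 0.207, 1.542, -0, 1.393, -0.15], TCP at [157.676, -552.961, 256.282] pointing down, gripper open.
Joint ranges: [-2.73, 2.73], [-0.86, 2.22], [0.23, 2.46], [-1.11, 4.25], [0.08, 2.63], [-2.82, 2.82]. Speed limits (rad/s): [2.79, 2.79, 3.14, 3.14, 3.14, 3.14].

## Interface

Orientations are given as a 3x3 rotation matrix whose columns are the frame's x, y, z axes.
In Python, from plant import ctrl, sensors, optics gives the robot as it stands. Calls block until the motion is done:
- ctrl.move_ptp(position, orientation): joint-space move of the TCP to a pose.
- ctrl.move_l(position, rot=None, vel=150, threshold=None): straight line of the TCP; rot=None keeps the orientation; vel is the mean speed in mm/s. With threshold (N) it stops when the force on the tool has changed by that much, and returns True; else False.
- ctrl.set_joints(angles): joint-space move.
- ctrl.gripper_to(opening, force=None): finger opening in mm; force is the grip in N (None keeps the last); returns when the fingers have stopped.
- ctrl.hold(seconds).
- ctrl.solve_ik(position, orientation): joint angles nearest the present ones, or None.
- sensors.read_state(): the state.
- optics.grab_frame(name): name is "scene" or "top" or "wrist"; returns (picture, depth): 400x640x3 uint8, red, green, blue; 400x640 float32, mm along the optical axis (not along the pixel's ray), 0 where there is no reading.
- optics.camera_params(name): a dict with "mtx" (3x3 intrinsics, pixels), "R" (3x3) and "t" (3): a world point X has camera coordinates R X + t; the wrist camera has in their place "T_tool_cam" (4x4, takes a point from camera to tool coordinates, whose origin is the TCP and whose axes are the flange's). Camera axes: x right, y down, z forward; pixel columns grow to the right and rows downward; lengths in mm; the calibration is good to about 2 mm. A picture is of the moment at which its call begins: read the wrist's pose just before it. camera_params takes no time and is no camera call.
A pose or a line that the arm cannot do raises ctrl.MotionError and nothing moves.
- ctrl.finish_job(): hands the job in, once; it reports no verdict.
The state is a dict: "t": time; "q": joint angles; "qvel": joint speeds; "tau": joint torques, N m; "eef_pos": TCP position; "eef_rot": TCP orientation; "force": force on the tool from outside, world axes, zero at the start; "wrist_torque": the same for the moment, N m; "grip_width": finger opening in mm.
Only numpy, scipy, OpenCV 4.12 (cv2) and the standard library are available. Lean on these libraries where they do the work, as an engineer would, in place of code of your own. Each camera call takes 0.05 s, during which the arm holds its last target.

## Task

On the toy bench stands a round white timer with a blue dial. Push the dial round by its upright green-and-yellow fin, with the fingertips and without pinching the fin, until the dial's white index mark lines up with the orange line on the rim, then leave it there. Do not lift the timer or shove it out of place, do not shift the orange rider, and leave the other toys alone.

Things in the scene. Friction and masses are not known exactly. Their poses are not given: they have to be found in the camera images.
- timer: round white play-time timer standing loose on the bench, 196 mm across, its white rim 34 mm high, about 0.85 kg on a flat foot. Origin: centre of its underside on the dial's axis. A sideways push of some 5 N can slide it. Grey scale ticks are printed on the rim.
- dial (a joint): angle (rad) of the blue dial disc (150 mm across, its top 40 mm above the bench) about the timer's axis, growing counter-clockwise seen from above; the white mark and the fin lie at this angle from the timer's x axis. It turns stiffly (about 0.06 N m, some 1.3 N at the fin) and stays where it is left; stops at -0.9 and 2.9. Centre cap 24 mm across, 5 mm high.
- rider (a joint): angle (rad) of the orange rider on the rim, same axis, zero and sense as dial (the dial is set when both angles are equal). It is very stiff (0.6 N m) and always lies counter-clockwise of the dial's mark at the start.
- dial_mark (a point): outer end of the white index line (13 x 7 mm) painted on the blue dial's edge, 75.5 mm from the dial's axis, 40 mm above the bench, in line with the fin
- rider_mark (a point): point above the inner end of the orange line (22 x 7 mm, with a clip over the rim's outside) on the white rim, 75.5 mm from the dial's axis, 40 mm above the bench: where dial_mark should come to lie
- fin_green: green, clockwise half (8 mm thick) of the upright push fin on the blue dial; pushing its face turns the dial counter-clockwise. Whole fin: 16 mm thick, 30 to 62 mm from the axis, top 68 mm above the bench. Origin: foot of the fin, on the plane between its halves, 46 mm from the axis, 40 mm above the bench; x outward along the dial's radius, y counter-clockwise, z up.
- fin_yellow: yellow, counter-clockwise half (8 mm thick) of the same fin, same origin and axes; pushing its face turns the dial clockwise
- boat: blue plastic toy boat, 145 x 60 x 80 mm; a loose bystander. Origin: centre of its underside.
- bird: white and blue ceramic bird figurine, about 90 x 64 x 79 mm; a loose bystander. Origin: centre of its underside.
- stacker: wooden stacking peg toy, square 90 mm base, four coloured rings on a peg, 124 mm tall; a loose bystander. Origin: centre of its underside.
- flashlight: grey plastic flashlight lying down, 150 mm long, 44 mm thick; a loose bystander. Origin: centre of its underside.
- car: red wooden toy car, 85 x 54 x 49 mm; a loose bystander. Origin: centre of its underside.
- mug: blue ceramic mug, 76 mm across, 85 mm tall; a loose bystander. Origin: centre of its underside.
Mind the look-alikes: they are no part of the job. Of the things shaped like the timer, the white one is meant.

How it is judged:
By the outcome, as a careful person would: the job done as asked, in the order asked, and still so for the second after the job is handed in, with the robot touching nothing.
It also fails if it takes over 42 s, if anything falls off the work surface, if the arm or the gripper's body presses on something with over 40 N, if the wrist force passes 120 N, or if a joint passes its speed limit or range.

## Working session

There is one attempt and no reset: what is moved stays moved. The work goes in short steps, each a Python script; the robot and the scene stay as the last script left them, time stands still between calls to the robot, and variables do not carry over. Pictures are saved under pics/ and viewed, and the job is handed in when it is done.

```bash
ls; mkdir -p pics; python3 - <<'E'
from plant import ctrl,sensors,optics
import cv2,numpy as np
for n in ["scene","top"]:
    im,d=optics.grab_frame(n); cv2.imwrite(f"pics/{n}0.png",im[:,:,::-1]); np.save(f"pics/{n}0.npy",d); p=optics.camera_params(n); print(n,p)
print(optics.camera_params("wrist"),ctrl.tcp_to_tips)
s=sensors.read_state();print(s)
E
```

```text
pics
scene {'mtx': array([[429.10514337,   0.        , 319.27652928],
       [  0.        , 429.10514337, 200.4977508 ],
       [  0.        ,   0.        ,   1.        ]]), 'R': array([[-0.2523807 ,  0.96759795, -0.00762802],
       [ 0.77191748,  0.19657485, -0.6045674 ],
       [-0.5834787 , -0.15846934, -0.79651747]]), 't': array([ 117.95281067, -370.86985473, 1780.43541061])}
top {'mtx': array([[361.3200264 ,   0.        , 318.11885504],
       [  0.        , 361.3200264 , 199.82713766],
       [  0.        ,   0.        ,   1.        ]]), 'R': array([[-0.01760976, -0.99980354, -0.00909776],
       [-0.9910429 ,  0.01865872, -0.13223397],
       [ 0.13237774,  0.00668766, -0.99117678]]), 't': array([  29.11607951,  527.28078084, 1024.54669086])}
{'mtx': array([[298.83753794,   0.        , 312.85006467],
       [  0.        , 298.83753794, 195.31374023],
       [  0.        ,   0.        ,   1.        ]]), 'T_tool_cam': array([[ 2.18655638e-04, -9.50556536e-01, -3.10551485e-01,
         7.97146932e+01],
       [ 9.99999973e-01,  2.32291046e-04, -6.92361797e-06,
         1.6823375
[... 278 characters left out ...]
      1.39351622e+00, -1.50483595e-01]), 'qvel': array([ 1.19031502e-04, -3.68882646e-03, -2.80691980e-03,  4.54539950e-04,
       -6.78406200e-04,  3.74710006e-05]), 'tau': array([-5.98584338e-04, -3.84092474e+01, -2.92547750e+01, -3.46628558e-04,
        4.80773000e-03, -2.32580641e-05]), 'eef_pos': array([ 157.57527521, -552.32346453,  255.20975815]), 'eef_rot': array([[ 9.61675003e-01,  2.74191746e-01, -2.73505064e-04],
       [ 2.74191701e-01, -9.61672742e-01,  2.10923221e-03],
       [ 3.15311697e-04, -2.10338871e-03, -9.99997738e-01]]), 'force': array([0.6346273 , 0.13847545, 0.13385324]), 'wrist_torque': array([-0.02959545,  0.02429745, -0.02619551]), 'grip_width': 85.33784249560465}
```

View pics/scene0.png

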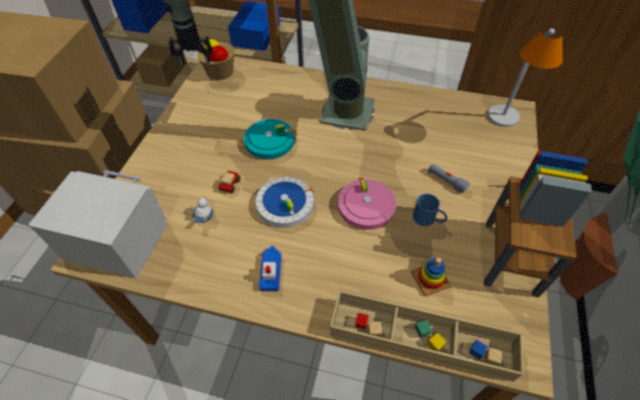

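View pics/top0.png

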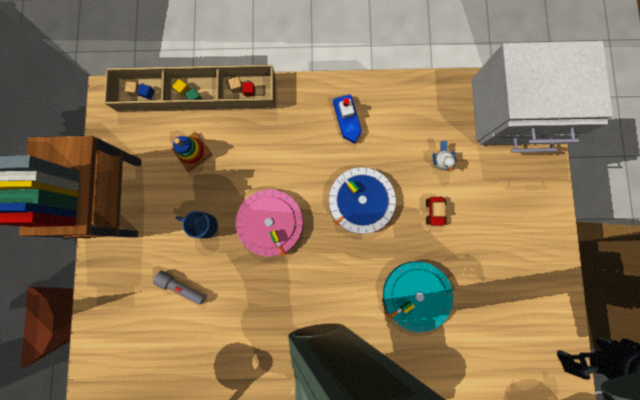

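The thing to turn could be one of three timers (top view): white with blue dial (362,200), pink (269,222) or teal (419,297). By the description I choose the white one. Next is a close crop and a first measurement.

```bash
cat > h.py <<'E'
import numpy as np,cv2
def ray_plane(p,uv,z,R=None,t=None):
    R=p["R"];t=p["t"]
    C=-R.T@t
    uv=np.atleast_2d(uv).astype(float)
    d=np.c_[(uv-p["mtx"][[0,1],[2,2]])/p["mtx"][0,0],np.ones(len(uv))]@R
    s=(z-C[2])/d[:,2]
    return C+d*s[:,None]
def proj(p,X):
    c=np.atleast_2d(X)@p["R"].T+p["t"]
    return c[:,:2]/c[:,2:]*p["mtx"][0,0]+p["mtx"][[0,1],[2,2]]
def wristcam(p,s):
    T=p["T_tool_cam"];Rw=s["eef_rot"]@T[:3,:3];tw=s["eef_rot"]@T[:3,3]+s["eef_pos"]
    return dict(mtx=p["mtx"],R=Rw.T,t=-Rw.T@tw)
E
python3 - <<'E'
import cv2
from plant import optics
from h import *
p=optics.camera_params("top")
im=cv2.imread("pics/top0.png");
c=im[155:245,315:410];cv2.imwrite("pics/crop0.png",cv2.resize(c,None,fx=6,fy=6,interpolation=cv2.INTER_CUBIC))
print(ray_plane(p,[362,200],40))
E
```

```text
[[ 524.15876308 -108.45104485   40.        ]]
```

View pics/crop0.png

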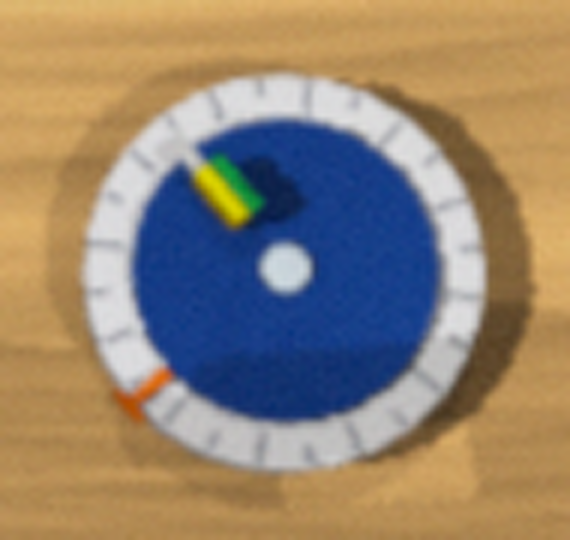

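The crop confirms the white timer with a blue dial. Its mark is near crop (185,150), green is on the clockwise side of the fin, and the orange line is at crop (155,385), counter-clockwise of the mark. Now a closer look with the wrist camera, gripper shut.

```bash
cat >> h.py <<'E'
def toolrot(a):
    # tool z down, tool x at world angle a
    c,s=np.cos(a),np.sin(a)
    return np.array([[c,s,0],[s,-c,0],[0,0,-1.]])
E
python3 - <<'E'
from plant import ctrl,sensors,optics
from h import *
p=optics.camera_params("top")
C=ray_plane(p,[362.3,200],42)[0]; m=ray_plane(p,[345.8,180],40)[0]; r=ray_plane(p,[340.8,219],36)[0]
for v in (m,r): print(np.degrees(np.arctan2(v[1]-C[1],v[0]-C[0])),np.linalg.norm((v-C)[:2]))
th=np.arctan2((m-C)[1],(m-C)[0]); tr=np.arctan2((r-C)[1],(r-C)[0])
for a in (th,(th+tr)/2,tr+.1):
    print(a,ctrl.solve_ik(C*[1,1,0]+[46*np.cos(a),46*np.sin(a),75],toolrot(a)))
# look pose: camera over centre, tool x at mid angle
a=(th+tr)/2
P=C*[1,1,0]+np.array([0,0,190])-np.array([np.cos(a),np.sin(a),0])*55
print(P,ctrl.solve_ik(P,toolrot(a)))
ctrl.move_ptp(P,toolrot(a)); ctrl.gripper_to(0); ctrl.hold(.2)
s=sensors.read_state(); im,d=optics.grab_frame("wrist")
cv2.imwrite("pics/w1.png",im[:,:,::-1]);np.savez("pics/w1.npz",d=d,im=im,pos=s["eef_pos"],rot=s["eef_rot"]); print(s["t"],s["eef_pos"],s["grip_width"],s["q"],ctrl.tcp_to_tips)
E
```

```text
37.39143870454914 76.06977053110785
130.1915716127566 83.29872935455215
0.6526037174520257 [-2.96631747e-01  4.01350045e-01  1.70411973e+00 -4.44089210e-16
  1.03612288e+00  6.21560862e-01]
1.4624376502203063 [-2.81791524e-01  3.41897541e-01  1.78958837e+00 -4.44089210e-16
  1.01010674e+00 -1.73432847e-01]
2.3722715829885868 [-3.30164701e-01  2.77629140e-01  1.87801905e+00 -4.44089210e-16
  9.85944460e-01 -1.13163996e+00]
[ 517.93274643 -163.76923431  190.        ] [-4.65610832e-01  2.03890893e-01  1.68869361e+00 -4.44089210e-16
  1.24900815e+00 -3.57252155e-01]
3.0 [ 517.95100132 -163.75589985  190.01253706] 0.2565019959354126 [-4.65550115e-01  2.03893003e-01  1.68866284e+00 -4.51124508e-05
  1.24901093e+00 -3.57276866e-01] 25.0
```

View pics/w1.png

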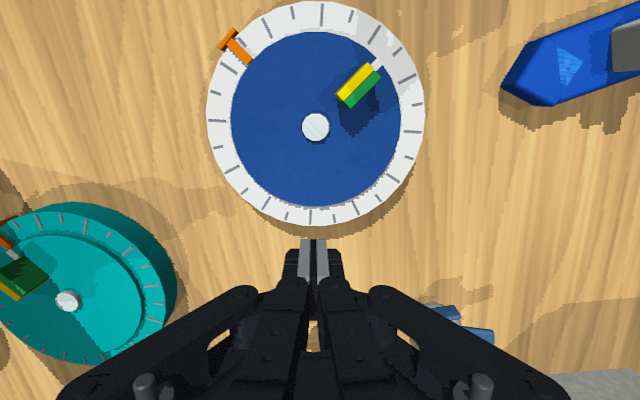

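The timer is centred at about (316,115), with the mark at (377,64) and the orange line at (238,50). The closed fingertips are at (313,245). Next I measure from this view.

```bash
cat >> h.py <<'E'
def measure(im,p,C0,verbose=True,Cfix=None):
    """angles of mark, rider; centre. im RGB, p camera; C0 approximate centre xy"""
    hsv=cv2.cvtColor(im,cv2.COLOR_RGB2HSV)
    H,W=im.shape[:2]
    vv,uu=np.mgrid[:H,:W]
    uv=np.c_[uu.ravel(),vv.ravel()]
    w40=ray_plane(p,uv,40)[:,:2].reshape(H,W,2)
    r=np.linalg.norm(w40-C0,axis=2)
    h,s,v=hsv[...,0],hsv[...,1],hsv[...,2]
    blue=((h>100)&(h<125)&(s>120)&(r<90)).astype(np.uint8)
    n,lab,st,ce=cv2.connectedComponentsWithStats(blue)
    k=1+np.argmax(st[1:,4]); 
    hull=cv2.convexHull(max(cv2.findContours((lab==k).astype(np.uint8),cv2.RETR_EXTERNAL,cv2.CHAIN_APPROX_NONE)[0],key=len))[:,0]
    X=ray_plane(p,hull,40)[:,:2]
    A=np.c_[2*X,np.ones(len(X))]; sol=np.linalg.lstsq(A,(X**2).sum(1),rcond=None)[0]
    C=sol[:2]; rad=np.sqrt(sol[2]+C@C)
    if Cfix is not None: C=np.array(Cfix)
    r=np.linalg.norm(w40-C,axis=2)
    # cap
    w45=ray_plane(p,uv,45)[:,:2].reshape(H,W,2)
    cap=(s<90)&(v>120)&(np.linalg.norm(w45-C,axis=2)<18)
    capc=w45[cap].mean(0)
    # white mark on blue edge z=40, r 62.5..74
    mk=(s<90)&(v>120)&(r>64)&(r<73.5)
    w34=ray_plane(p,uv,35)[:,:2].reshape(H,W,2); r34=np.linalg.norm(w34-C,axis=2)
    og=(h<14)&(s>150)&(v>90)&(r34>77)&(r34<97)
    def ang(wm): 
        d=wm-C; u=d/np.linalg.norm(d,axis=1)[:,None]; m=u.mean(0); return np.arctan2(m[1],m[0])
    res=dict(C=C,rad=rad,cap=capc,nm=mk.sum(),no=og.sum(),mark=np.nan,rider=np.nan)
    if mk.sum(): res["mark"]=ang(w40[mk])
    if og.sum(): res["rider"]=ang(w34[og])
    return res,mk,og
E
cat > m1.py <<'E'
from plant import optics
from h import *
z=np.load("pics/w1.npz"); pw=wristcam(optics.camera_params("wrist"),dict(eef_pos=z["pos"],eef_rot=z["rot"]))
C0=np.array([524,-108.8])
for nm,im,p in (("w",z["im"],pw),("top",cv2.imread("pics/top0.png")[:,:,::-1].copy(),optics.camera_params("top"))):
    r,mk,og=measure(im,p,C0); print(nm,r,np.degrees([r["mark"],r["rider"]]))
    o=im[:,:,::-1].copy(); o[mk]=(255,0,255); o[og]=(0,255,255); cv2.imwrite(f"pics/m_{nm}.png",cv2.resize(o[0:240,190:440] if nm=="w" else o[155:245,315:410],None,fx=2.4,fy=2.4,interpolation=0))
d=z["d"]; print("tips depth",[ (u,v,d[v,u]) for u,v in((306,245),(320,245),(306,242),(320,242))])
T=optics.camera_params("wrist")
K=T["mtx"]
for u,v in((306,242),(320,242)):
    c=np.array([(u-K[0,2])/K[0,0],(v-K[1,2])/K[0,0],1])*d[v,u]; print(T["T_tool_cam"][:3,:3]@c+T["T_tool_cam"][:3,3])
E
python3 m1.py
```

```text
w {'C': array([ 526.06325043, -108.3591385 ]), 'rad': np.float64(73.78969700332294), 'cap': array([ 525.97823025, -108.14896182]), 'nm': np.int64(86), 'no': np.int64(35), 'mark': np.float64(0.6787254710618726), 'rider': np.float64(2.2729156482001853)} [ 38.88810494 130.22847383]
top {'C': array([ 525.70932946, -108.94359272]), 'rad': np.float64(72.88119498232838), 'cap': array([ 525.34927115, -108.39232514]), 'nm': np.int64(10), 'no': np.int64(11), 'mark': np.float64(0.6833758235091876), 'rider': np.float64(2.2678227577742365)} [ 39.15455051 129.9366727 ]
tips depth [(306, 245, np.float32(147.54742)), (320, 245, np.float32(146.98071)), (306, 242, np.float32(149.59433)), (320, 242, np.float32(149.576))]
[11.05107505 -3.43092804 18.30546742]
[11.0610168   3.57685048 18.28666165]
```

```bash
sleep 3
```

```text
(no output)
```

View pics/m_w.png

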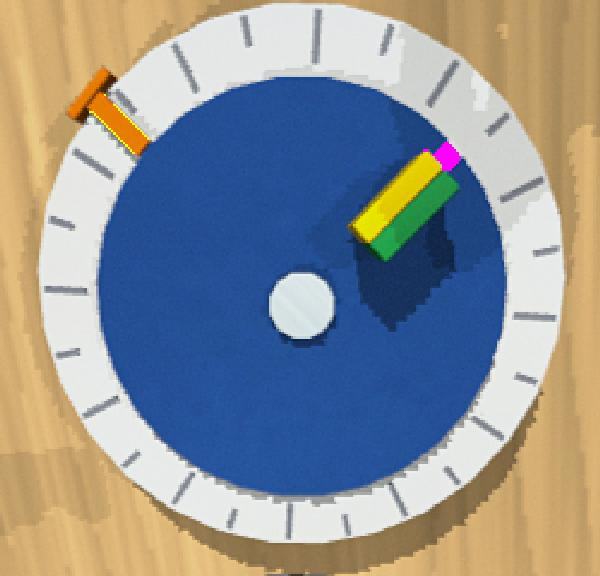

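```bash
sed -i 's/og=(h<14)&(s>150)/og=(h<19)\&(s>170)/; s/(r>64)&(r<73.5)/(r>66)\&(r<73)/' h.py; python3 m1.py | cut -c1-330; cat >> h.py <<'E'
C=np.array([526.0,-108.3])
def pose(phi,off,z=75.,r=46.):
    c,s=np.cos(phi),np.sin(phi)
    return np.array([C[0]+r*c+off*s,C[1]+r*s-off*c,z]),toolrot(phi)
def look(name,Cfix=None):
    from plant import sensors,optics
    s=sensors.read_state(); im,d=optics.grab_frame("wrist")
    cv2.imwrite(f"pics/{name}.png",im[:,:,::-1])
    r,mk,og=measure(im,wristcam(optics.camera_params("wrist"),s),C,Cfix=Cfix)
    print(name,"t",s["t"],"F",s["force"].round(2),"mark",np.degrees(r["mark"]),r["nm"],"rider",np.degrees(r["rider"]),r["no"],"C",r["C"],r["rad"],r["cap"])
    return r
E
python3 - <<'E'
from plant import ctrl,sensors,optics
from h import *
th=.681
P,R=pose(th,38,130); ctrl.move_ptp(P,R)
P,R=pose(th,38); ctrl.move_l(P,R,vel=80); ctrl.hold(.1)
look("w2",Cfix=C)
E
```

```text
w {'C': array([ 526.06325043, -108.3591385 ]), 'rad': np.float64(73.78969700332294), 'cap': array([ 525.97823025, -108.14896182]), 'nm': np.int64(80), 'no': np.int64(212), 'mark': np.float64(0.6787860811023269), 'rider': np.float64(2.270821706763904)} [ 38.89157764 130.10849982]
top {'C': array([ 525.70932946, -108.94359272]), 'rad': np.float64(72.88119498232838), 'cap': array([ 525.34927115, -108.39232514]), 'nm': np.int64(8), 'no': np.int64(11), 'mark': np.float64(0.6842619259158912), 'rider': np.float64(2.2632000113159654)} [ 39.20532044 129.67180884]
tips depth [(306, 245, np.float32(147.54742)), (320, 245, np.float32(146.98071)), (306, 242, np.float32(149.59433)), (320, 242, np.float32(149.576))]
[11.05107505 -3.43092804 18.30546742]
[11.0610168   3.57685048 18.28666165]
w2 t 4.875 F [ 0.2  -0.78  0.05] mark 38.60375519601349 165 rider 129.77810977100634 390 C [ 526.  -108.3] 73.28141538526049 [nan nan]h.py:40: RuntimeWarning: Mean of empty slice.
  capc=w45[cap].mean(0)
  ret = um.true_divide(
```

View pics/w2.png

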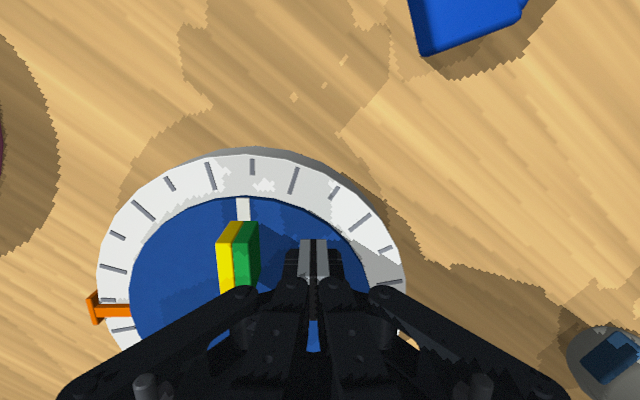

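The shut fingers stand at (284–343, 250), on the clockwise, green side of the fin (238,255). The mark is at (243,207) and the orange line at (108,308). The gripper's linkage knuckle at (245,290) is close to the fin in this view, so I check its height first.

```bash
python3 - <<'E'
from plant import optics
from h import *
z=np.load("pics/w1.npz");T=optics.camera_params("wrist");K=T["mtx"];d=z["d"]
for u,v in((243,292),(262,292),(282,270),(290,265),(288,256),(296,252),(300,248),(305,241),(340,256),(335,250)):
    c=np.array([(u-K[0,2])/K[0,0],(v-K[1,2])/K[0,0],1])*d[v,u]; print(u,v,(T["T_tool_cam"][:3,:3]@c+T["T_tool_cam"][:3,3]).round(1))
E
```

```text
243 292 [ 14.  -24.9 -26.2]
262 292 [-144.1  -61.6  191.2]
282 270 [  7.  -13.7  -0.8]
290 265 [  6.7 -10.5   3.9]
288 256 [  7.2 -12.   11.1]
296 252 [ 7.4 -8.3 14.7]
300 248 [10.8 -6.2 12.5]
305 241 [11.3 -3.9 18.9]
340 256 [ 7.1 13.1 11.4]
335 250 [ 6.6 11.2 18.3]
```

The knuckle is at z≈101 mm, above the 68 mm fin top. Pushing along the arc now, stopping about 12° short.

```bash
python3 - <<'E' 2>/dev/null
from plant import ctrl,sensors,optics
from h import *
th=np.radians(38.7)
P,R=pose(th,23); ctrl.move_l(P,R,vel=40)
print(sensors.read_state()["force"].round(2))
for a in np.linspace(38.7,118,8)[1:]:
    P,R=pose(np.radians(a),23); ctrl.move_l(P,R,vel=30)
    s=sensors.read_state(); print(round(a,1),s["t"],s["force"].round(2))
look("w3",Cfix=C)
E
```

```text
[ 0.06 -0.94  0.62]
50.0 5.9333 [ 0.48 -0.67  0.37]
61.4 6.425 [-0.11  0.13 -1.1 ]
72.7 6.9167 [-0.52 -0.16 -0.29]
84.0 7.4083 [0.54 0.52 0.06]
95.3 7.9 [-0.25 -0.67  0.18]
106.7 8.3917 [ 0.07  0.55 -0.05]
118.0 8.8833 [ 0.92 -0.49 -0.35]
w3 t 8.8833 F [ 0.92 -0.49 -0.35] mark 116.623870927232 176 rider 130.065614166419 518 C [ 526.  -108.3] 71.7869410079043 [nan nan]
```

View pics/w3.png

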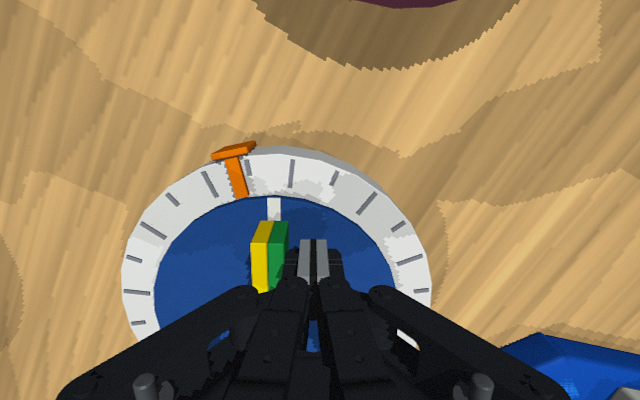

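The push works: the mark is at (274,208), i.e. 116.6°, and the orange line at (238,178), i.e. 130.1°. The timer is unmoved. Next I close most of the gap, measure again, and refine.

```bash
python3 - <<'E' 2>/dev/null
from plant import ctrl,sensors,optics
from h import *
P,R=pose(np.radians(128.5),23); ctrl.move_l(P,R,vel=25); ctrl.hold(.3)
r=look("w4",Cfix=C)
gap=np.degrees(r["rider"]-r["mark"]); print(gap)
if 0<gap<6:
    P,R=pose(np.radians(128.5+gap-.6),23); ctrl.move_l(P,R,vel=8); ctrl.hold(.3)
    r=look("w5",Cfix=C)
im=cv2.imread("pics/w5.png"); cv2.imwrite("pics/w5c.png",cv2.resize(im[120:260,200:400],None,fx=4,fy=4,interpolation=0))
E
```

```text
w4 t 9.7583 F [-0.71  1.09  0.66] mark 127.09615070026594 173 rider 130.03329027802639 493 C [ 526.  -108.3] 71.99961502469193 [nan nan]
2.93713957776046
w5 t 10.5167 F [ 0.25 -0.66 -1.14] mark 129.3774004466616 177 rider 130.04994199148246 484 C [ 526.  -108.3] 71.88180319135685 [nan nan]
```

View pics/w5c.png

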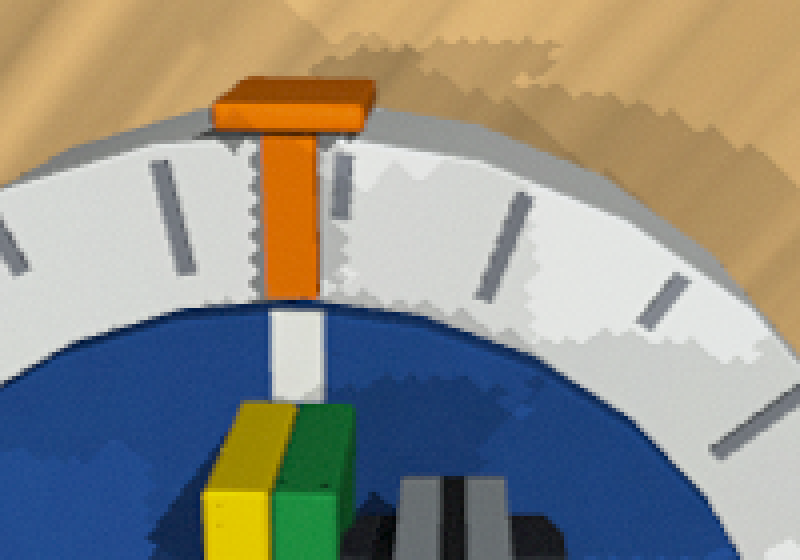

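The mark is at crop (298,355) and the orange line's inner end at (292,295). That leaves about 0.7° by my rays, so I make a final nudge, back off, lift and check from straight above the mark.

```bash
python3 - <<'E' 2>/dev/null
from plant import ctrl,sensors,optics
from h import *
a=128.5+2.34
P,R=pose(np.radians(a+.67),23); ctrl.move_l(P,R,vel=5); ctrl.hold(.3)
look("w6",Cfix=C)
P,R=pose(np.radians(a+.67),33); ctrl.move_l(P,R,vel=20)
P,R=pose(np.radians(a+.67),33,140); ctrl.move_l(P,R,vel=80)
# camera above the mark radius, level with it tangentially
P,R=pose(np.radians(130.1),0,150,r=-20); ctrl.move_l(P,R,vel=80); ctrl.hold(.2)
r=look("w7"); r=look("w7",Cfix=C)
im=cv2.imread("pics/w7.png"); cv2.imwrite("pics/w7c.png",cv2.resize(im[0:260,180:460],None,fx=2.8,fy=2.3))
im,_=optics.grab_frame("top"); cv2.imwrite("pics/top1.png",im[:,:,::-1])
q,_,_=measure(im,optics.camera_params("top"),C); print(q)
E
```

```text
w6 t 11.1333 F [ 0.17  0.01 -0.92] mark 130.10344931685495 173 rider 130.15485575092552 473 C [ 526.  -108.3] 71.81516204576366 [nan nan]
w7 t 14.075 F [-0.13  0.34  0.95] mark -44.79309500549297 243 rider 129.80458651252104 282 C [ 525.57888932 -108.13382608] 73.75680605780832 [ 525.49756162 -107.83005028]
w7 t 14.125 F [-0.07  0.07 -0.06] mark -41.899998719826016 251 rider 129.94718123612418 276 C [ 526.  -108.3] 73.77494743534253 [ 525.50430018 -107.91319961]
{'C': array([ 514.37881651, -134.75123242]), 'rad': np.float64(43.25019739235044), 'cap': array([ 521.82441082, -119.41364398]), 'nm': np.int64(112), 'no': np.int64(0), 'mark': np.float64(-2.759205775165606), 'rider': nan}
```

View pics/w7.png

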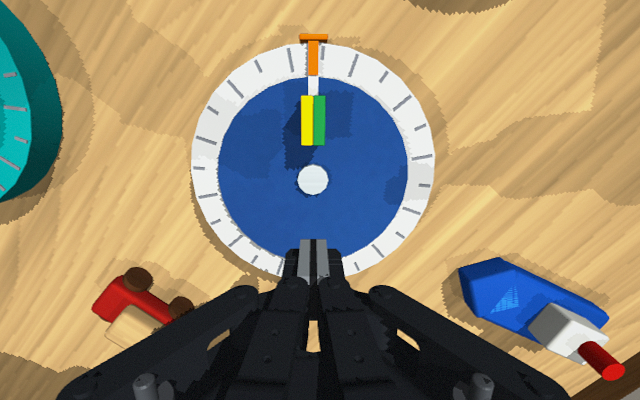

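View pics/top1.png

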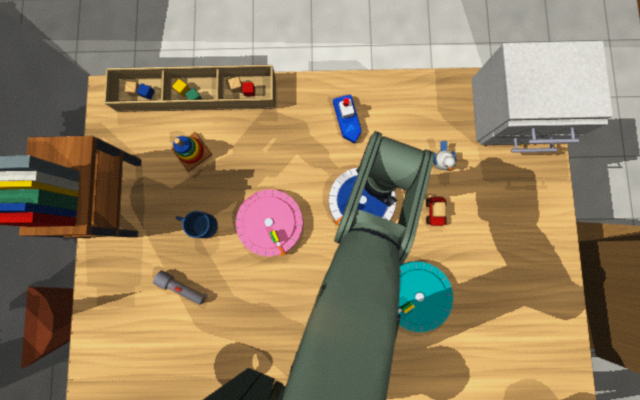

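The wrist view shows the orange line (314,58), white mark (313,86), fin and cap (313,180) in one column. The mark reading in that view was spoiled by the grey pads, so I re-measure with the lower half masked out.

```bash
python3 - <<'E'
from h import *
im=cv2.cvtColor(cv2.imread("pics/w7.png"),cv2.COLOR_BGR2HSV).astype(int)
h,s,v=im[...,0],im[...,1],im[...,2]
for r in range(46,150,4):
    o=np.where((h[r]<19)&(s[r]>170)&(v[r]>90))[0];o=o[(o>295)&(o<335)]
    w=np.where((s[r]<90)&(v[r]>120))[0];w=w[(w>300)&(w<326)]
    y=np.where((h[r]>20)&(h[r]<90)&(s[r]>120))[0];y=y[(y>290)&(y<335)]
    print(r,"org",(o.min(),o.max()) if len(o) else "","wh",(w.min(),w.max(),len(w)) if len(w) and r>76 else "","fin",(y.min(),y.max()) if len(y) else "")
E
```

```text
46 org (np.int64(309), np.int64(317)) wh  fin 
50 org (np.int64(309), np.int64(317)) wh  fin 
54 org (np.int64(309), np.int64(317)) wh  fin 
58 org (np.int64(309), np.int64(317)) wh  fin 
62 org (np.int64(309), np.int64(317)) wh  fin 
66 org (np.int64(309), np.int64(317)) wh  fin 
70 org (np.int64(309), np.int64(317)) wh  fin 
74 org (np.int64(309), np.int64(317)) wh  fin 
78 org  wh (np.int64(308), np.int64(318), 11) fin 
82 org  wh (np.int64(308), np.int64(318), 11) fin 
86 org  wh (np.int64(308), np.int64(318), 11) fin 
90 org  wh (np.int64(308), np.int64(318), 11) fin 
94 org  wh (np.int64(308), np.int64(318), 11) fin 
98 org  wh  fin (np.int64(301), np.int64(325))
102 org  wh  fin (np.int64(301), np.int64(325))
106 org  wh  fin (np.int64(301), np.int64(325))
110 org  wh  fin (np.int64(301), np.int64(325))
114 org  wh  fin (np.int64(301), np.int64(325))
118 org  wh  fin (np.int64(301), np.int64(324))
122 org  wh  fin (np.int64(301), np.int64(324))
126 org  wh  fin (np.int64(301), np.int64(324))
130 org  wh  fin (np.int64(301), np.int64(324))
134 org  wh  fin (np.int64(301), np.int64(324))
138 org  wh  fin (np.int64(301), np.int64(324))
142 org  wh  fin (np.int64(301), np.int64(324))
146 org  wh  fin
```

```bash
python3 - <<'E' 2>/dev/null
import cv2
im=cv2.imread("pics/w7.png"); cv2.imwrite("pics/w7d.png",cv2.resize(im[30:150,250:380],None,fx=5,fy=5,interpolation=0))
E
```

```text
(no output)
```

View pics/w7d.png

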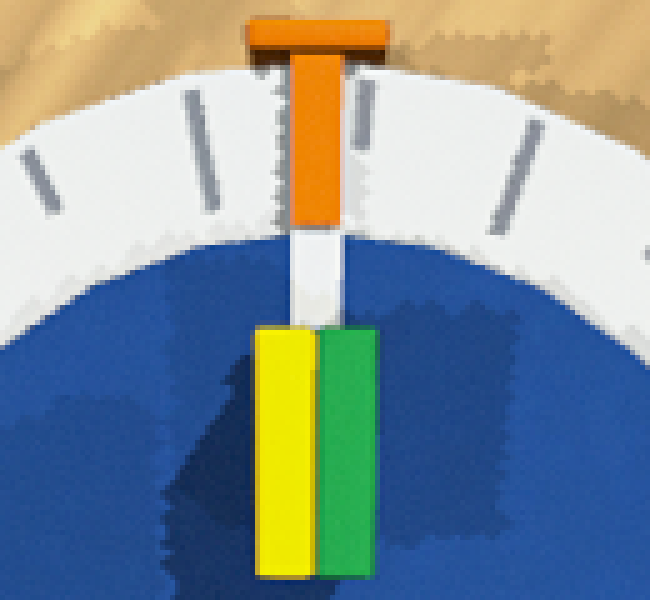

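Both lines centre on column 313 and the tips hang about 125 mm above the bench, clear of everything. Handing in.

```bash
python3 - <<'E'
from plant import ctrl,sensors
print(ctrl.finish_job(), sensors.read_state()["t"])
E
```

```text
the job is handed in; nothing more can be done
the job is handed in; nothing more can be done
```

The white timer's dial is set. I pushed the fin's green face round with the shut fingertips, with no pinching, from about 39° to 130°. The fingers then backed off and lifted clear, and I handed in at about 14 s.

**Alignment:** while still in contact, the mark read 130.10° and the orange line 130.15°. After backing off, a view from nearly straight above showed both centred on the same pixel column (313).

**Left undisturbed:** in that view the timer's centre had moved about 0.5 mm from the first measurement, which is within the calibration. The rider read 129.9° against 130.1° before. The other toys looked unmoved in the top picture.

**Checks that failed:**
- The automatic mark reading in the final wrist view was wrong, because the grey finger pads got into its mask. I used the pixel-row check instead.
- The arm covered the timer in the final top view, so that view gave no reading.

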